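# Seat the proud sample tube and start the analyser

## Robot

A 6-joint arm with a two-finger parallel gripper is mounted at the origin on the work surface. World frame = base frame: x ahead of the robot, y to its left, z up, the work surface at z = 0. Lengths are in mm, angles in rad, forces in N, time in s.
With the tool pointing down it reaches from about 275 to 1000 mm from the base axis. Payload 8.4 kg.
Tool frame: the origin (TCP) lies at the very end of the fingers, on their centre line; the grasp point (between the pads) lies 19 mm behind it; y points along the fingers, x is the direction in which the jaws open and shut, and the axes are right-handed (so a half turn about y gives the same grasp; the last joint's range is limited). The gripper opens to 85 mm and grips with 20 to 120 N. Pads are 22 mm wide; open, the fingers measure 114 mm over their backs; the gripper's body (76 mm by 85 mm) begins 54 mm behind the grasp point. The pads swing forward as they close: fully open they stand 13 mm farther back than shut.
Start: joints at [1.251, 0.353, 1.633, -0, 1.155, -0.002], TCP at [195.297, 593.706, 208.281] pointing down, gripper open.
Joint ranges: [-2.63, 2.63], [-0.92, 2.1], [0.06, 2.66], [-1.3, 4.44], [0, 2.69], [-3.02, 3.02]. Speed limits (rad/s): [2.22, 2.22, 2.79, 3.14, 3.14, 3.14].

## Interface

Orientations are given as [roll, pitch, yaw] about the fixed x, y, z axes, in that order (R = Rz(yaw) Ry(pitch) Rx(roll)).
In Python, from rig import r gives the robot as it stands.
- The arm moves only by the tool servo_tool, never from a script. Its argument "motion" is a list of rows, each a list of 7 numbers: the opening, from -1 (shut) to 1 (fully open), then the shift along the tool's x, y, z in m, then the turn, a rotation vector about the tool's x, y, z in units of 10 degrees (1.0 is 10 degrees). A call has 1 to 12 rows; each row is the pose to reach, as a shift and turn from the pose commanded when the call began, along the tool's axes at that moment; what a row does not reach only later rows make up. A row lasts 1/8 s, in which the tool goes at most 62.5 mm and 10.7 degrees, less where a joint would pass 70% of its speed; a pose out of reach is approached as far as the arm can. A call with a gripper value outside its range is refused whole. The fingers move at their own pace and stop on an object; "grip_force" is the grip in N (left out, the last holds). Time passes only in rows, so rows that repeat a pose let the fingers close. It gives the time, the measured TCP pose, the force and the opening at its end, in the units of the state.
- r.sense(): the state, without advancing time (a new reading comes with each control period).
- r.grab_frame(name): name is "scene" or "top" or "wrist"; returns the picture (480x640x3 uint8, red, green, blue); there is no depth.
- r.calibration(name): a dict with "fx", "fy", "cx", "cy" (pixels), "R" (3x3) and "t" (3): a world point X has camera coordinates R X + t; the wrist camera has in their place "mount" (4x4, takes a point from camera to tool coordinates, whose origin is the TCP and whose axes are the tool frame's). Camera axes: x right, y down, z forward; pixel columns grow to the right and rows downward; lengths in mm; the calibration is good to about 2 mm. A picture is of the moment at which its call begins: read the wrist's pose just before it. calibration takes no time and is no camera call.
- r.sign_off(): hands the job in, once; it reports no verdict.
The state is a dict: "clock": time; "qpos": joint angles; "qvel": joint speeds; "joint_efforts": joint torques, N m; "eef_pos": TCP position; "tcp_rot": TCP orientation; "contact_force": force on the tool from outside, world axes, zero at the start; "wrist_torque": the same for the moment, N m; "opening": opening from 0.0 (shut) to 1.0 (fully open).
Only numpy, scipy, OpenCV 4.12 (cv2) and the standard library are available. Lean on these libraries where they do the work, as an engineer would, in place of code of your own. Each camera call takes 0.05 s, during which the arm holds its last target. There are 200 camera calls.

## Task

One purple-capped tube stands proud in the sample rack: with the fingertips, gently push its cap down until the tube is fully seated, level with the others. Then press the green start key on the console down, let it come back up, and withdraw. Grasp and lift nothing, and leave the other tubes, the yellow and red keys and the reagent bottle alone.

Things in the scene. Friction and masses are not known exactly. Their poses are not given: they have to be found in the camera images.
- proud_cap (a point): Top centre of the purple cap (17 mm across, 20 mm tall) of the tube standing 16 to 22 mm higher than its three fellows in the grey rack; z up. Cap top when seated: 92 mm above the table. Tubes are 70 mm or more apart. It slides straight down when its cap is pushed, resisting with about 4 N of friction, stays where it is left and stops hard when seated.
- proud_tube (a joint): How far (m) the proud tube stands up out of its seat: 0 = seated, 0.016 to 0.022 at the start; falls as it is pushed down, grows if it is pulled up.
- rack: Grey fixed sample rack, 110 mm (its x) by 160 mm (its y) by 50 mm high, 24 wells of which four hold tubes; origin at the centre of its underside, on the table.
- a_cap (a point): Top centre of the purple cap of a seated neighbouring tube, to be left alone; same size as the proud tube, cap top 92 mm above the table.
- a_tube (a joint): How far (m) that neighbouring tube stands up out of its seat: 0 = seated, as at the start.
- b_cap (a point): Top centre of the purple cap of a seated neighbouring tube, to be left alone; same size as the proud tube, cap top 92 mm above the table.
- b_tube (a joint): How far (m) that neighbouring tube stands up out of its seat: 0 = seated, as at the start.
- c_cap (a point): Top centre of the purple cap of a seated neighbouring tube, to be left alone; same size as the proud tube, cap top 92 mm above the table.
- c_tube (a joint): How far (m) that neighbouring tube stands up out of its seat: 0 = seated, as at the start.
- console: Light grey fixed control console, 110 mm (its x) by 190 mm (its y) by 35 mm high, with a dark display strip and three round keys in a row; origin at the centre of its underside, on the table. The rack and the console may each be on the left or on the right; the order of the keys varies.
- start_top (a point): Centre of the top face of the green key (the start key, to be pressed): a disc 26 mm across that stands 10 mm above its grey collar (42 mm across, 12 mm high), its top 57 mm above the table; key centres are 60 mm apart. Moves with the key.
- start (a joint): Travel (m) of the green key: 0 = up, 0.006 = fully down. Pressed from above; the spring takes about 1.5 N at first and 5 N fully down, and returns the key when let go.
- pause_top (a point): Centre of the top face of the yellow key (to be left alone): a disc 26 mm across that stands 10 mm above its grey collar (42 mm across, 12 mm high), its top 57 mm above the table; key centres are 60 mm apart. Moves with the key.
- pause (a joint): Travel (m) of the yellow key: 0 = up, 0.006 = fully down. Pressed from above; the spring takes about 1.5 N at first and 5 N fully down, and returns the key when let go.
- stop_top (a point): Centre of the top face of the red key (to be left alone): a disc 26 mm across that stands 10 mm above its grey collar (42 mm across, 12 mm high), its top 57 mm above the table; key centres are 60 mm apart. Moves with the key.
- stop (a joint): Travel (m) of the red key: 0 = up, 0.006 = fully down. Pressed from above; the spring takes about 1.5 N at first and 5 N fully down, and returns the key when let go.
- reagent: Loose white reagent bottle standing upright, 44 mm across, 100 mm tall, 0.15 kg, to be left alone; origin at the centre of its underside, z up.

How it is judged:
By the outcome, as a careful person would: the job done as asked, in the order asked, and still so for the second after the job is handed in, with the robot touching nothing.
It also fails if it takes over 38 s, if anything falls off the work surface, if the arm or the gripper's body presses on something with over 40 N, if the wrist force passes 120 N, or if a joint passes its speed limit or range.

## Working session

There is one attempt and no reset: what is moved stays moved. The work goes in short steps, Python scripts to look and compute and a tool call to move; the robot and the scene stay as the last step left them, time stands still between calls to the robot, and variables do not carry over. Pictures are saved under pics/ and viewed, on a budget of 10 in all, crops included, one or two more only if the job needs it, and the job is handed in when it is done.

Besides the shell and the picture viewer there is one more tool, called after "Call:" as a command line: name --pt "numbers of a row" for each row, then --argument value for the rest. servo_tool: Moves the arm, as the interface text tells. Its arguments: {"type":"object","properties":{"motion":{"type":"array","items":{"type":"array","items":{"type":"number"}}},"grip_force":{"type":"number"}},"required":["motion"]}

```bash
mkdir -p pics; python3 - <<'E'
from rig import r
import cv2
s=r.sense(); print({k:s[k] for k in("clock","eef_pos","tcp_rot","contact_force","opening")})
for n in("top","scene"):
    im=r.grab_frame(n); cv2.imwrite(f"pics/{n}0.png",im[:,:,::-1])
    print(n,r.calibration(n))
print(r.calibration("wrist"))
E
```

```text
{'clock': 0.0, 'eef_pos': array([195.14309708, 593.2645948 , 207.58672633]), 'tcp_rot': array([-1.57078903e+00,  1.31041027e-03,  1.25300010e+00]), 'contact_force': array([ 0.12025208, -0.8656812 ,  0.28797065]), 'opening': 0.9968499243943532}
top {'fx': 585.8678186501857, 'fy': 585.8678186501857, 'cx': 312.06660159932915, 'cy': 233.863691029857, 'R': array([[-0.02337634, -0.99964303,  0.0129364 ],
       [-0.99510102,  0.02202288, -0.09637917],
       [ 0.09605987, -0.01512602, -0.99526062]]), 't': array([6.36808367e-01, 6.52695329e+02, 1.03134164e+03])}
scene {'fx': 441.12809504514513, 'fy': 441.12809504514513, 'cx': 318.04008958895895, 'cy': 246.97402346472245, 'R': array([[ 0.88119657,  0.47242768, -0.01745538],
       [ 0.35047663, -0.67761539, -0.64653191],
       [-0.3172676 ,  0.563604  , -0.76268722]]), 't': array([-531.47806259, -174.29791668, 1030.65918828])}
{'fx': 406.63672983237825, 'fy': 406.63672983237825, 'cx': 323.9901841985692, 'cy': 235.23004354467307, 'mount': array([[ 9.99999590e-01,  9.01265988e-04,  8.86830321e-05,
        -9.43053513e-01],
       [ 1.74587399e-04, -2.87944274e-01,  9.57647150e-01,
        -1.65824973e+02],
       [ 8.88630576e-04, -9.57646742e-01, -2.87944313e-01,
         7.07776429e+01],
       [ 0.00000000e+00,  0.00000000e+00,  0.00000000e+00,
         1.00000000e+00]])}
```

View pics/top0.png

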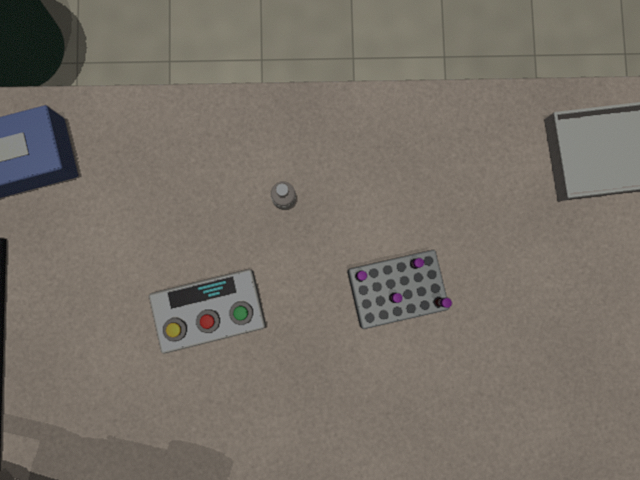

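View pics/scene0.png

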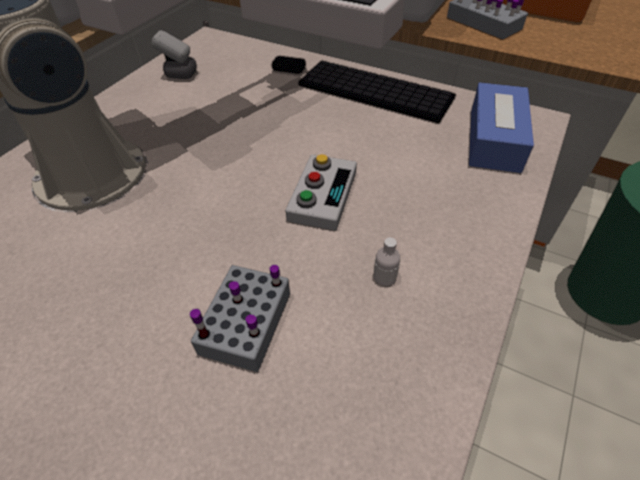

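The top view shows the rack with four caps at (361,276), (418,263), (396,298) and (446,303). The console's green key is at (240,313), and the bottle is at (284,195). In the scene view, the tube at (197,316) stands tallest. I'll enlarge both views to confirm this and measure.

```bash
python3 - <<'E'
import cv2,numpy as np
t=cv2.imread("pics/top0.png"); s=cv2.imread("pics/scene0.png")
a=cv2.resize(t[245:335,345:460],None,fx=4,fy=4,interpolation=cv2.INTER_CUBIC) # origin 345,245 
b=cv2.resize(s[255:375,185:300],None,fx=4,fy=4,interpolation=cv2.INTER_CUBIC)[:, :340]
b=cv2.resize(s[258:348,187:272+14],None,fx=4,fy=4,interpolation=cv2.INTER_CUBIC)
cv2.imwrite("pics/crop.png",np.hstack([a[:, :],b])[:, :856] if 0 else np.hstack([a[:,:],b])[:,:800])
g=cv2.cvtColor(t,cv2.COLOR_BGR2HSV); 
m=cv2.inRange(g,(45,90,50),(85,255,255)); m[:245]=0;m[360:]=0
n,_,st,c=cv2.connectedComponentsWithStats(m); print([(st[i].tolist(),c[i]) for i in range(1,n) if st[i,4]>20])
g=cv2.cvtColor(s,cv2.COLOR_BGR2HSV); m=cv2.inRange(g,(45,90,50),(85,255,255)); m[:150]=0;m[230:]=0;m[:,:280]=0;m[:,330:]=0
n,_,st,c=cv2.connectedComponentsWithStats(m); print([(st[i].tolist(),c[i]) for i in range(1,n) if st[i,4]>20])
E
```

```text
[([233, 306, 15, 14, 158], array([240.12658228, 312.71518987]))]
[([300, 191, 12, 9, 87], array([305.66666667, 194.86206897]))]
```

View pics/crop.png

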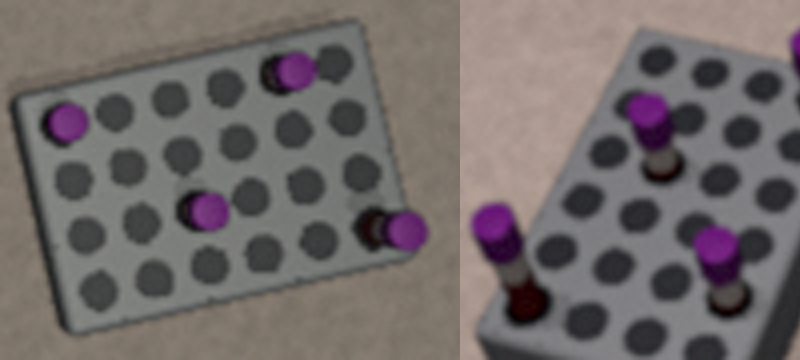

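The crop shows one tube with a long exposed stem, at the rack's corner. Its cap top is at top-view pixel (447,302.8) and scene-view pixel (195.5,312.3). The seated caps are at top-view (362.5,275.8), (419.5,263) and (397.8,297.8).

```bash
cat >h.py <<'E'
from rig import r
import numpy as np
C={n:r.calibration(n) for n in("top","scene")}
def ray(n,u,v):
    c=C[n];R=np.array(c["R"]);d=R.T@np.array([(u-c["cx"])/c["fx"],(v-c["cy"])/c["fy"],1]);return -R.T@np.array(c["t"]),d/np.linalg.norm(d)
def onz(n,u,v,z):
    o,d=ray(n,u,v);return (o+d*(z-o[2])/d[2]).round(1)
def tri(a,b):
    A=0;B=0
    for n,p in(("top",a),("scene",b)):
        o,d=ray(n,*p);P=np.eye(3)-np.outer(d,d);A=A+P;B=B+P@o
    return np.linalg.solve(A,B).round(1)
E
python3 - <<'E'
from h import *
print("proud",tri((447,302.8),(195.5,312.3)),[(z,onz("top",447,302.8,z),onz("scene",195.5,312.3,z)) for z in(108,111,114)])
for a,b in(((397.8,297.8),(234.5,285)),((419.5,263),(251.8,318.8))): print(tri(a,b),onz("top",*a,92),onz("scene",*b,92))
print(onz("top",362.5,275.8,92))
print("green",tri((240.1,312.7),(305.7,194.9)),onz("top",240.1,312.7,57),onz("scene",305.7,194.9,57))
print("red,yellow",onz("top",207,321.5,57),onz("top",173,329.5,57),"bottle",onz("top",282,189,100))
for p in((349,269),(436,250),(449.5,309),(363,328)):print("rack",onz("top",*p,50))
E
```

```text
proud [ 525.5 -233.8  112. ] [(108, array([ 524.6, -235.5,  108. ]), array([ 524.1, -231.6,  108. ])), (111, array([ 524.7, -234.8,  111. ]), array([ 525.9, -232.8,  111. ])), (114, array([ 524.8, -234.1,  114. ]), array([ 527.6, -233.9,  114. ]))]
[ 535.5 -155.7   89.7] [ 534.6 -156.1   92. ] [ 537.8 -156.1   92. ]
[ 594.2 -194.9   89.2] [ 592.7 -195.4   92. ] [ 596.9 -195.1   92. ]
[573.2 -97.4  92. ]
green [514.2 115.4  51.4] [514.7 115.   57. ] [517.1 110.1  57. ]
red,yellow [500.9 172.7  57. ] [488.5 231.7  57. ] bottle [724.   36.4 100. ]
rack [586.7 -78.   50. ]
rack [ 617.  -234.2   50. ]
rack [ 512.1 -253.5   50. ]
rack [482.6 -99.5  50. ]
```

Proud cap: about (525, -234.5, 111). Its height is in range, and the neighbours triangulate to about 90 against 92 mm. Green key: about (515, 115). I'll shut the fingers and move above the cap.

Call:
servo_tool --pt "-1 -0.684 0.03 -0.572 0 0 0" --pt "-1 -0.684 0.03 -0.572 0 0 0" --pt "-1 -0.684 0.03 -0.572 0 0 0" --pt "-1 -0.684 0.03 -0.572 0 0 0" --pt "-1 -0.684 0.03 -0.572 0 0 0" --pt "-1 -0.684 0.03 -0.572 0 0 0" --pt "-1 -0.684 0.03 -0.572 0 0 0" --pt "-1 -0.684 0.03 -0.572 0 0 0" --pt "-1 -0.684 0.03 -0.572 0 0 0" --pt "-1 -0.684 0.03 -0.572 0 0 0" --pt "-1 -0.684 0.03 -0.572 0 0 0" --pt "-1 -0.684 0.03 -0.572 0 0 0" --grip_force 20

```text
clock: 1.6
eef_pos: [472.7, -104.9, 183.0]
tcp_rot: [-1.571, -0.0, 1.253]
contact_force: [0.8, -0.6, 0.4]
opening: -0.002
```

Call:
servo_tool --pt "-1 -0.107 0.02 -0.09 0 0 0" --pt "-1 -0.107 0.02 -0.09 0 0 0" --pt "-1 -0.107 0.02 -0.09 0 0 0" --pt "-1 -0.107 0.02 -0.09 0 0 0" --pt "-1 -0.107 0.02 -0.09 0 0 0" --pt "-1 -0.107 0.02 -0.09 0 0 0"

```text
clock: 2.35
eef_pos: [524.2, -231.1, 163.5]
tcp_rot: [-1.571, -0.0, 1.254]
contact_force: [-1.1, 0.8, -0.4]
opening: 0.003
```

```bash
cat >>h.py <<'E'
from scipy.spatial.transform import Rotation as Ro
def wproj(s,X):
    c=r.calibration("wrist");M=np.array(c["mount"]);T=Ro.from_euler("xyz",s["tcp_rot"]).as_matrix()
    p=M[:3,:3].T@(T.T@(np.array(X)-s["eef_pos"])-M[:3,3]);return (c["fx"]*p[0]/p[2]+c["cx"],c["fy"]*p[1]/p[2]+c["cy"])
def wonz(s,u,v,z):
    c=r.calibration("wrist");M=np.array(c["mount"]);T=Ro.from_euler("xyz",s["tcp_rot"]).as_matrix()
    o=T@M[:3,3]+s["eef_pos"];d=T@M[:3,:3]@np.array([(u-c["cx"])/c["fx"],(v-c["cy"])/c["fy"],1]);return (o+d*(z-o[2])/d[2]).round(1)
E
python3 - <<'E'
from h import *
import cv2
s=r.sense();im=r.grab_frame("wrist");print(s["clock"],s["eef_pos"],s["contact_force"],s["tcp_rot"])
np.save("s1.npy",s,allow_pickle=True)
cv2.imwrite("pics/w1.png",im[:,:,::-1])
print("tcp px",wproj(s,s["eef_pos"]),"cap px",wproj(s,(525,-234.5,111)),[wproj(s,p) for p in((534.6,-156.1,92),(592.7,-195.4,92))])
E
```

```text
2.35 [ 524.23603369 -231.1020393   163.47869888] [-1.10185958  0.82733965 -0.40604516] [-1.57095138e+00 -1.69765592e-04  1.25448622e+00]
tcp px (np.float64(326.06084742094197), np.float64(280.6948348486818)) cap px (np.float64(320.3108372281602), np.float64(246.93683869294253)) [(np.float64(449.817828272381), np.float64(212.8703441876462)), (np.float64(410.6540908370871), np.float64(314.27763318927504))]
```

View pics/w1.png

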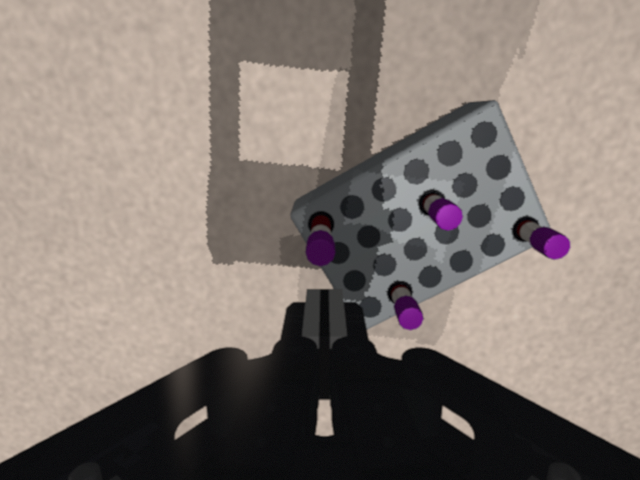

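The wrist view shows the proud cap top at (320,250), predicted (320,247). The neighbours are at (449,216) and (410,317), also within about 3 px (1 mm) of prediction. I'll centre on the cap and go lower.

Call:
servo_tool --pt "-1 -0.003 0.02 -0.002 0 0 0" --pt "-1 -0.003 0.035 -0.002 0 0 0" --pt "-1 -0.003 0.035 -0.002 0 0 0" --pt "-1 -0.003 0.035 -0.002 0 0 0"

```text
clock: 2.9
eef_pos: [525.6, -235.9, 128.4]
tcp_rot: [-1.571, 0.0, 1.253]
contact_force: [-0.4, 0.2, 1.1]
opening: 0.0
```

Call:
servo_tool --pt "-1 0.001 0.006 0.001 0 0 0" --pt "-1 0.001 0.012 0.001 0 0 0" --pt "-1 0.001 0.016 0.001 0 0 0" --pt "-1 0.001 0.02 0.001 0 0 0" --pt "-1 0.001 0.024 0.001 0 0 0" --pt "-1 0.001 0.028 0.001 0 0 0" --pt "-1 0.001 0.03 0.001 0 0 0" --pt "-1 0.001 0.03 0.001 0 0 0"

```text
clock: 3.9
eef_pos: [524.7, -234.7, 97.9]
tcp_rot: [-1.571, -0.0, 1.253]
contact_force: [0.0, -0.7, -0.4]
opening: -0.0
```

Call:
servo_tool --pt "-1 0 0.002 0 0 0 0" --pt "-1 0 0.004 0 0 0 0"

```text
clock: 4.15
eef_pos: [524.8, -234.8, 94.1]
tcp_rot: [-1.571, 0.0, 1.253]
contact_force: [-0.2, 0.1, -0.0]
opening: 0.001
```

```bash
python3 - <<'E'
from h import *
import cv2
s=r.sense();im=r.grab_frame("scene");w=r.grab_frame("wrist");print(s["contact_force"],s["eef_pos"])
a=cv2.resize(im[235:355,180:300],(480,480),interpolation=cv2.INTER_CUBIC)
b=w[180:340,265:365];b=cv2.resize(b,(300,480),interpolation=cv2.INTER_CUBIC)
cv2.imwrite("pics/c2.png",np.hstack([a,b])[:,:,::-1])
E
```

```text
[-0.23458235  0.09671309 -0.0483629 ] [ 524.84656918 -234.78268038   94.07014854]
```

View pics/c2.png

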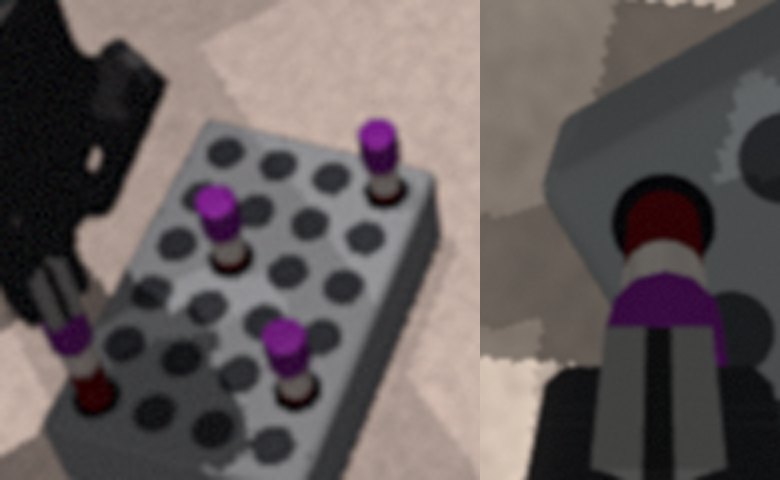

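```bash
python3 - <<'E'
from h import *
s=r.sense()
def pr(n,X):
    c=C[n];p=np.array(c["R"])@np.array(X)+c["t"];return np.round([c["fx"]*p[0]/p[2]+c["cx"],c["fy"]*p[1]/p[2]+c["cy"]],1)
f=lambda p:((p[0]-180)*4,(p[1]-235)*4)
for X in(s["eef_pos"],(525,-234.5,50),(525,-234.5,92),(525,-234.5,72),(525,-234.5,111),(534.6,-156.1,50),(534.6,-156.1,72),(534.6,-156.1,92)): print(np.round(X),f(pr("scene",X)))
w=wproj(s,s["eef_pos"]);print("wrist tcp",(w[0]-265)*3,(w[1]-180)*3)
for z in(50,72,92):
  w=wproj(s,(525,-234.5,z));print(z,(w[0]-265)*3,(w[1]-180)*3)
E
```

```text
[ 525. -235.   94.] (np.float64(66.79999999999995), np.float64(336.4000000000001))
[ 525. -234.   50.] (np.float64(93.20000000000005), np.float64(394.4000000000001))
[ 525. -234.   92.] (np.float64(68.79999999999995), np.float64(338.79999999999995))
[ 525. -234.   72.] (np.float64(80.79999999999995), np.float64(366.0))
[ 525. -234.  111.] (np.float64(57.200000000000045), np.float64(312.0))
[ 535. -156.   50.] (np.float64(228.0), np.float64(255.5999999999999))
[ 535. -156.   72.] (np.float64(219.60000000000002), np.float64(225.5999999999999))
[ 535. -156.   92.] (np.float64(211.60000000000002), np.float64(196.79999999999995))
wrist tcp 183.15815079111212 302.07220441301257
50 183.57729608508112 207.92072815701
72 184.25490322765853 250.93312988123307
92 185.00778660023053 298.723833428674
```

```bash
python3 - <<'E'
from h import *
import cv2
s=r.sense();a=r.grab_frame("scene");b=r.grab_frame("top");s2=r.sense();print(s["eef_pos"],s2["eef_pos"],s2["contact_force"],s2["qpos"],s2["opening"])
a=cv2.resize(a[295:345,180:220],None,fx=10,fy=10,interpolation=cv2.INTER_CUBIC)
b=cv2.resize(b[280:330,425:465],None,fx=10,fy=10,interpolation=cv2.INTER_CUBIC)
o=np.hstack([a,b]); o=cv2.convertScaleAbs(o,alpha=1.8)
cv2.imwrite("pics/c3.png",o[:,:,::-1])
E
```

```text
[ 524.67186118 -234.69081966   93.85040456] [ 524.78452676 -234.74852293   94.04964617] [0.38765113 0.6838688  0.81534827] [-4.23224224e-01  4.09768467e-01  1.83820865e+00 -2.21430330e-05
  8.93637251e-01 -1.67620266e+00] 0.0015435263504585558
```

View pics/c3.png

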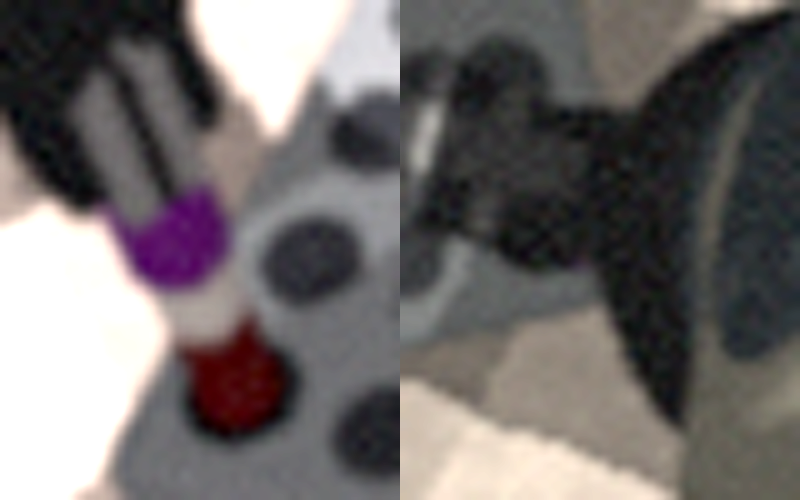

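The fingertips sit centred on the cap, but the cap hasn't moved and the force is zero. So the real finger ends are about 16 mm behind the reported TCP. From here I'll go down slowly by force.

Call:
servo_tool --pt "-1 0 0.002 0 0 0 0" --pt "-1 0 0.004 0 0 0 0"

```text
clock: 4.6
eef_pos: [524.9, -234.8, 90.0]
tcp_rot: [-1.571, 0.0, 1.253]
contact_force: [-0.9, -0.0, 4.0]
opening: -0.001
```

Call:
servo_tool --pt "-1 0 0.002 0 0 0 0" --pt "-1 0 0.004 0 0 0 0"

```text
clock: 4.85
eef_pos: [524.9, -234.8, 86.1]
tcp_rot: [-1.571, 0.0, 1.253]
contact_force: [-0.6, -0.3, 3.5]
opening: -0.0
```

Force is now 4 N, so the cap is sliding down. Continuing to the hard stop.

Call:
servo_tool --pt "-1 0 0.002 0 0 0 0" --pt "-1 0 0.004 0 0 0 0" --pt "-1 0 0.006 0 0 0 0"

```text
clock: 5.22
eef_pos: [524.8, -234.8, 80.0]
tcp_rot: [-1.571, 0.0, 1.253]
contact_force: [-0.5, 0.5, 4.0]
opening: -0.0
```

Call:
servo_tool --pt "-1 0 0.001 0 0 0 0" --pt "-1 0 0.002 0 0 0 0"

```text
clock: 5.48
eef_pos: [524.8, -234.8, 78.0]
tcp_rot: [-1.571, 0.0, 1.253]
contact_force: [-1.0, -0.3, 3.7]
opening: -0.004
```

Call:
servo_tool --pt "-1 0 0.001 0 0 0 0" --pt "-1 0 0.002 0 0 0 0"

```text
clock: 5.72
eef_pos: [524.8, -234.8, 76.0]
tcp_rot: [-1.571, 0.0, 1.253]
contact_force: [-0.2, 0.0, 5.0]
opening: 0.001
```

Call:
servo_tool --pt "-1 0 0.001 0 0 0 0" --pt "-1 0 0.001 0 0 0 0"

```text
clock: 5.98
eef_pos: [524.8, -234.8, 74.9]
tcp_rot: [-1.571, 0.0, 1.253]
contact_force: [0.7, 0.1, 1.0]
opening: 0.003
```

Call:
servo_tool --pt "-1 0 0.001 0 0 0 0" --pt "-1 0 0.001 0 0 0 0"

```text
clock: 6.22
eef_pos: [524.8, -234.8, 74.0]
tcp_rot: [-1.571, 0.0, 1.253]
contact_force: [0.4, 0.0, 2.0]
opening: 0.003
```

Call:
servo_tool --pt "-1 0 0.001 0 0 0 0" --pt "-1 0 0.001 0 0 0 0"

```text
clock: 6.48
eef_pos: [524.8, -234.7, 73.0]
tcp_rot: [-1.571, -0.0, 1.253]
contact_force: [0.2, -0.8, 2.1]
opening: -0.002
```

Call:
servo_tool --pt "-1 0 0.001 0 0 0 0"

```text
clock: 6.6
eef_pos: [524.8, -234.8, 72.1]
tcp_rot: [-1.571, 0.0, 1.253]
contact_force: [-0.5, -0.3, 3.5]
opening: -0.0
```

Call:
servo_tool --pt "-1 0 0.001 0 0 0 0"

```text
clock: 6.72
eef_pos: [524.8, -234.7, 71.1]
tcp_rot: [-1.571, 0.0, 1.253]
contact_force: [-0.1, -0.6, 3.8]
opening: 0.001
```

Call:
servo_tool --pt "-1 0 0.001 0 0 0 0"

```text
clock: 6.85
eef_pos: [524.8, -234.7, 70.0]
tcp_rot: [-1.571, -0.0, 1.253]
contact_force: [-0.4, -0.1, 3.5]
opening: -0.004
```

Call:
servo_tool --pt "-1 0 0.001 0 0 0 0"

```text
clock: 6.98
eef_pos: [524.8, -234.7, 69.0]
tcp_rot: [-1.571, -0.0, 1.253]
contact_force: [-0.3, 0.0, 7.7]
opening: -0.002
```

Call:
servo_tool --pt "-1 0 0.0005 0 0 0 0" --pt "-1 0 0.0005 0 0 0 0"

```text
clock: 7.22
eef_pos: [524.9, -234.8, 69.0]
tcp_rot: [-1.571, 0.0, 1.253]
contact_force: [-0.2, 1.5, 8.5]
opening: -0.0
```

Call:
servo_tool --pt "-1 0 0.0005 0 0 0 0" --pt "-1 0 0.001 0 0 0 0" --pt "-1 0 0.001 0 0 0 0"

```text
clock: 7.6
eef_pos: [525.1, -234.9, 68.8]
tcp_rot: [-1.572, 0.0, 1.253]
contact_force: [-3.9, 1.6, 17.0]
opening: 0.0
```

It stops hard at 69 with 17 N, so the tube is seated. This puts the finger ends about 23 mm behind the reported TCP. I'll rise and move above the green key.

Call:
servo_tool --pt "-1 0 -0.02 0 0 0 0" --pt "-1 0 -0.07 0 0 0 0" --pt "-1 0 -0.07 0 0 0 0" --pt "-1 0.329 -0.07 0.119 0 0 0" --pt "-1 0.329 -0.07 0.119 0 0 0" --pt "-1 0.329 -0.07 0.119 0 0 0" --pt "-1 0.329 -0.07 0.119 0 0 0" --pt "-1 0.329 -0.07 0.119 0 0 0" --pt "-1 0.329 -0.07 0.119 0 0 0" --pt "-1 0.329 -0.07 0.119 0 0 0" --pt "-1 0.329 -0.07 0.119 0 0 0" --pt "-1 0.329 -0.07 0.119 0 0 0"

```text
clock: 9.1
eef_pos: [514.3, 113.8, 137.1]
tcp_rot: [-1.57, 0.001, 1.252]
contact_force: [-0.1, -0.0, -0.1]
opening: -0.002
```

```bash
python3 - <<'E'
from h import *
import cv2
s=r.sense();w=r.grab_frame("wrist");a=r.grab_frame("scene");print(s["clock"],s["eef_pos"],s["contact_force"],s["tcp_rot"])
a=cv2.resize(a[250:370,185:300],(460,480),interpolation=cv2.INTER_CUBIC)
b=cv2.resize(w[150:390,240:410],(340,480),interpolation=cv2.INTER_CUBIC)
cv2.imwrite("pics/c4.png",np.hstack([a,b])[:,:,::-1])
for X in((515,115,57),(515,115,47),(500.9,172.7,57)):
  p=wproj(s,X);print(X,p,(460+(p[0]-240)*2,(p[1]-150)*2))
p=wproj(s,s["eef_pos"]+[0,0,23]);print("tip",p,(460+(p[0]-240)*2,(p[1]-150)*2))
E
```

```text
9.1 [514.32857616 113.79576335 137.14950285] [-0.05761714 -0.01368931 -0.13811742] [-1.57019774e+00  5.83998117e-04  1.25172663e+00]
(515, 115, 57) (np.float64(327.6742039375973), np.float64(230.85998017783186)) (np.float64(635.3484078751947), np.float64(161.71996035566372))
(515, 115, 47) (np.float64(327.55295360038514), np.float64(226.61797166673358)) (np.float64(635.1059072007703), np.float64(153.23594333346716))
(500.9, 172.7, 57) (np.float64(410.7869744656097), np.float64(181.12675712894637)) (np.float64(801.5739489312194), np.float64(62.25351425789273))
tip (np.float64(326.286643268202), np.float64(304.1623788912346)) (np.float64(632.573286536404), np.float64(308.3247577824692))
```

View pics/c4.png

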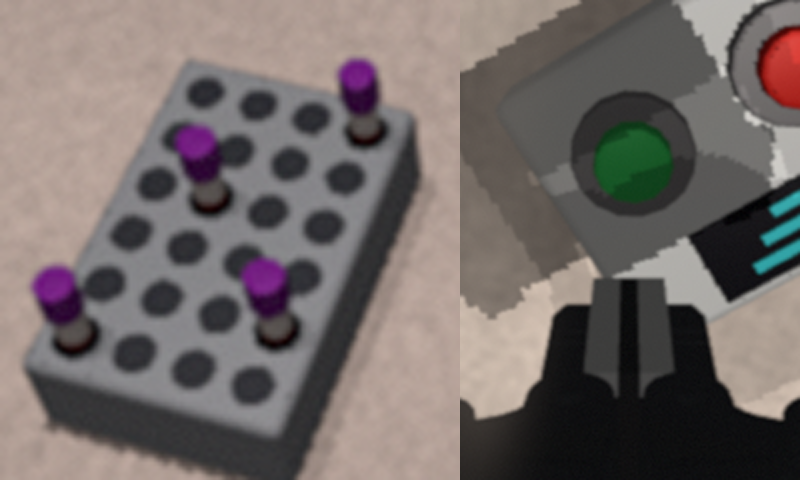

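All four tubes now look level. The green key is at crop (634,162), predicted (635,162), so its position is good to about 1 mm. Descending.

Call:
servo_tool --pt "-1 0.001 0.03 0 0 0 0" --pt "-1 0.001 0.06 0 0 0 0" --pt "-1 0.001 0.085 0 0 0 0" --pt "-1 0.001 0.095 0 0 0 0" --pt "-1 0.001 0.097 0 0 0 0" --pt "-1 0.001 0.097 0 0 0 0"

```text
clock: 9.95
eef_pos: [515.5, 115.9, 41.3]
tcp_rot: [-1.572, -0.001, 1.253]
contact_force: [-0.3, 0.2, -0.1]
opening: 0.003
```

Call:
servo_tool --pt "-1 0 0.002 0 0 0 0" --pt "-1 0 0.004 0 0 0 0" --pt "-1 0 0.006 0 0 0 0"

```text
clock: 10.32
eef_pos: [515.0, 116.0, 34.7]
tcp_rot: [-1.571, -0.0, 1.253]
contact_force: [0.3, -0.5, 0.3]
opening: -0.004
```

Call:
servo_tool --pt "-1 0 0.002 0 0 0 0" --pt "-1 0 0.003 0 0 0 0"

```text
clock: 10.58
eef_pos: [514.9, 116.0, 31.6]
tcp_rot: [-1.571, -0.0, 1.253]
contact_force: [-0.6, 0.1, 2.9]
opening: -0.0
```

Contact at about 34, as predicted. Pressing to the stop.

Call:
servo_tool --pt "-1 0 0.001 0 0 0 0" --pt "-1 0 0.002 0 0 0 0" --pt "-1 0 0.003 0 0 0 0" --pt "-1 0 0.003 0 0 0 0"

```text
clock: 11.08
eef_pos: [515.0, 115.9, 28.6]
tcp_rot: [-1.571, -0.0, 1.253]
contact_force: [0.8, -0.2, 3.7]
opening: 0.001
```

Call:
servo_tool --pt "-1 0 0.0005 0 0 0 0" --pt "-1 0 0.001 0 0 0 0" --pt "-1 0 0.001 0 0 0 0"

```text
clock: 11.45
eef_pos: [515.0, 116.0, 28.0]
tcp_rot: [-1.571, -0.0, 1.253]
contact_force: [-1.7, 0.1, 10.4]
opening: 0.0
```

The force jumped to 10 N at the stop, with about 6 mm of travel, so the key is fully down. Releasing slowly and withdrawing.

Call:
servo_tool --pt "-1 0 -0.004 0 0 0 0" --pt "-1 0 -0.015 0 0 0 0" --pt "-1 0 -0.06 0 0 0 0" --pt "-1 0 -0.12 0 0 0 0" --pt "-1 0 -0.16 0 0 0 0" --pt "-1 0 -0.16 0 0 0 0" --pt "-1 0.15 -0.16 0.15 0 0 0" --pt "-1 0.15 -0.16 0.15 0 0 0" --pt "-1 0.15 -0.16 0.15 0 0 0" --pt "-1 0.15 -0.16 0.15 0 0 0" --pt "-1 0.15 -0.16 0.15 0 0 0" --pt "-1 0.15 -0.16 0.15 0 0 0"

```text
clock: 12.95
eef_pos: [419.0, 304.3, 186.8]
tcp_rot: [-1.57, 0.001, 1.253]
contact_force: [0.4, 0.1, -0.2]
opening: -0.005
```

```bash
python3 - <<'E'
from h import *
import cv2
s=r.sense();a=r.grab_frame("scene");print(s["clock"],s["eef_pos"],s["contact_force"],s["qvel"].round(3))
b=cv2.imread("pics/scene0.png")[:,:,::-1]
f=lambda i:cv2.resize(i[140:360,185:405],(400,400),interpolation=cv2.INTER_CUBIC)
cv2.imwrite("pics/c5.png",np.hstack([f(b),f(a)])[:,:,::-1])
E
```

```text
12.95 [419.04824879 304.34615295 186.81079701] [ 0.38528978  0.12367697 -0.21023491] [-0.018 -0.004 -0.003  0.001  0.003  0.002]
```

View pics/c5.png

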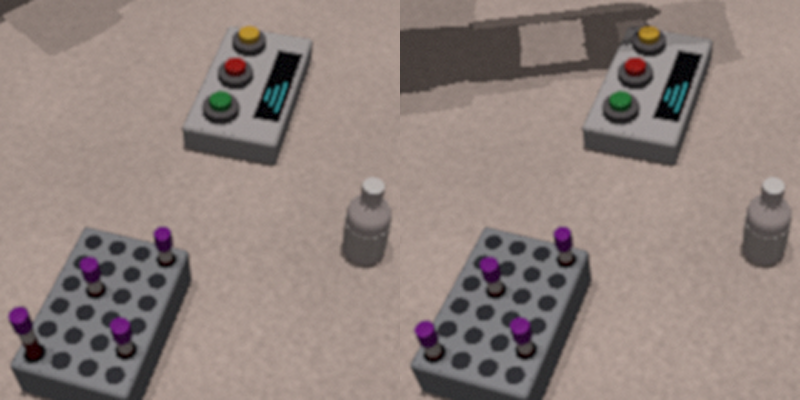

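The before and after views match except for the proud tube, which is now level at crop (427,335). The green key at (620,101) is back up, and the bottle hasn't moved.

```bash
python3 -c "
from rig import r
print(r.sign_off())"
```

```text
the job is handed in; nothing more can be done
None
```

I pushed the proud tube down until it seated, then pressed the green start key fully, released it, withdrew the arm and handed the job in at about 13 s.

- **Tube:** it slid at about 4 N and stopped hard, with a peak reading of about 17 N. The pictures afterwards show it level with the other three.
- **Green key:** it was pressed about 6 mm to its stop, with about 10 N at the end. The last picture shows it back up.
- **Everything else:** the yellow and red keys, the other tubes and the bottle look unmoved in the before and after pictures. The arm is clear, with no contact force beyond sensor noise.
- **Disagreement:** the actual finger ends sit about 23 mm behind the reported TCP. I found this when the cap had not moved at the expected height, so I finished the push by force. I used the corrected offset for the key, and contact came where it predicted.

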